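# Slide the vial tray home into the sampler

### The arm

A 6-joint arm with a two-finger parallel gripper is mounted at the origin on the work surface. World frame = base frame: x ahead of the robot, y to its left, z up, the work surface at z = 0. Lengths are in m, angles in degrees, forces in N, time in s.
With the tool pointing down it reaches from about 0.3 to 0.75 m from the base axis. Payload 8.5 kg.
Tool frame: the origin (TCP) lies at the centre of the arm's flange, where the gripper is bolted on; the fingertips stand 173 mm ahead of it and the grasp point (between the pads) lies env.pinch_z ahead of it (env.pinch_z is the distance from the TCP to the grasp point, in m); z points along the fingers, y is the line along which they close (so a half turn about z gives the same grasp; the last joint's range is limited). The gripper opens to 85 mm and grips with 20 to 120 N. Pads are 22 mm wide; open, the fingers measure 114 mm over their backs; the gripper's body (76 mm by 85 mm) begins 54 mm behind the grasp point. The pads swing forward as they close: fully open they stand 13 mm farther back than shut.
Start: joints at [-79.83, 21.807, 74.336, -0, 83.858, -12.336], TCP at [0.211, -0.508, 0.405] pointing down, gripper open.
Joint ranges: [-178.18, 178.18], [-50.72, 133.34], [12.68, 142.11], [-81.47, 261.47], [9.98, 163.14], [-165.26, 165.26]. Speed limits (degrees/s): [136.94, 136.94, 180, 180, 180, 180].

### API

Orientations are given as a 3x3 rotation matrix whose columns are the frame's x, y, z axes.
In Python, from rig import env, get_image, job, spotter gives the robot as it stands. The module is installed in compiled form; this text tells all that it offers.
- The arm moves only by the shell command python3 -m creep 'ROWS' [FORCE]. ROWS is text: rows parted by semicolons, each of 7 numbers parted by spaces: the turn, a rotation vector about the tool's x, y, z in units of 8 degrees (1.0 is 8 degrees), then the shift along the tool's x, y, z in units of 30 mm (1.0 is 30 mm), then the finger opening in mm, from 0 to 85.4. A call has 1 to 12 rows; each row is the pose to reach, as a shift and turn from the pose commanded when the call began, along the tool's axes at that moment; what a row does not reach only later rows make up. A row lasts 1/10 s, in which the tool goes at most 50 mm and 8.59 degrees, less where a joint would pass 70% of its speed; a pose out of reach is approached as far as the arm can. A call with a gripper value outside its range is refused whole. The fingers move at their own pace and stop on an object; FORCE is the grip in N (left out, the last holds). Time passes only in rows, so rows that repeat a pose let the fingers close. It gives the time, the measured TCP pose, the force, the opening and the grip force at its end, in the units of the state.
- env.observe(): the state, without advancing time (a new reading comes with each control period).
- get_image(name): name is "side" or "top" or "wrist"; returns a dict with "image" (384x512x3 uint8, blue, green, red), "depth" (384x512 float32, m along the optical axis (not along the pixel's ray), 0 where there is no reading), "intrinsics" (3x3 intrinsics, pixels), "view" (4x4, takes a point from world to camera coordinates). Camera axes: x right, y up, looking along -z (the intrinsics and any distortion apply to the point x, -y, -z); pixel columns grow to the right and rows downward; lengths in m; the calibration is good to about 2 mm. A picture is of the moment at which its call begins.
- job.close_job(): hands the job in; it is judged then, once.
Trained networks look in a picture, given as the dict that the camera call returned (one of the last four; its "shot" number tells which), for a name from the list of things; names that differ only in an ending like _2 or _b are one class to them, and where a whole thing is asked for, a point or a joint stands for the part that bears it (a point fixed in the world has none). Each returns a list of dicts, best first, with "p" (0 to 1); they miss things now and then, are a little off and sometimes report something else, mostly with a low value. They report only what shows in the picture. A call takes as long as a camera call.
- spotter.boxes_of(label, picture): "xy" ([column, row] in pixels, amid what is visible of it).
The state is a dict: "time_s": time; "q": joint angles; "qvel": joint speeds; "joint_efforts": joint torques, N m; "position": TCP position; "tool_rot": TCP orientation; "ft_force": force on the tool from outside, world axes, zero at the start; "wrist_torque": the same for the moment, N m; "grip_width": finger opening in m; "gripper_force": force on a finger pad.
Only numpy, scipy, OpenCV 4.12 (cv2) and the standard library are available. Lean on these libraries where they do the work, as an engineer would, in place of code of your own. Each camera call takes 0.05 s, during which the arm holds its last target. There are 200 camera calls.

### The job

Load the autosampler: with the fingertips press down the ribbed release button at the foot of the carriage's upright push tab, keep it pressed all the while you push the carriage along its rods against the rubber bumpers at the needle tower, and only there let go, so that the button springs up and locks the carriage. Nothing is to be lifted: leave the vial rack seated in the carriage, and the other things on the bench where they stand.

Things in the scene. Friction and masses are not known exactly. Their poses are not given: they have to be found in the camera images.
- sampler: Fixed autosampler loading slide, white base 150 (x) by 470 mm (y), 18 mm high, y = -285 to +185 mm. Origin on the bench under the centre line of the two steel rods along its y; z up. The carriage slides towards its -y, where a white needle tower 233 mm high stands at y = -210 to -285 mm; a needle head overhangs y = -162 to -212 mm, 101 mm up and more. Place and yaw vary.
- carriage (a joint): How far the aluminium carriage has moved along the sampler's -y, in m: 0 at the outer end, 0.130 against the rubber bumpers (end stop). It starts between 0 and 0.045, locked. With the button up it is locked by a toothed strip every 10 mm; with the button down it slides with about 2 to 5 N.
- button (a joint): How far the release button is pressed down, in m: 0 up, 0.007 fully down. Spring: about 2 N to start, 4.2 N at full depth; springs up when let go. Up to 0.004 its tongue stands between the teeth of a locking strip (pitch 10 mm, 1.75 mm play either way) and locks the carriage; pressed deeper it frees it. At the end stop the tongue finds a gap again.
- button_top (a point): Centre of the top of the release button: grey, ribbed, 36 mm (x) by 28 mm (y), 69 mm above the bench when up, 62 mm when fully down (the black housing round it: 60 mm). It rides on the carriage; axes parallel to the sampler's. Beside it towards -y stands the push tab; on the other three sides it is open.
- push_tab (a point): Middle of the face, towards the button, of the upright aluminium push tab fixed on the carriage: 50 mm wide (x), 7 mm thick, reaching 90 mm above the bench; the face lies 17 mm from the button's centre towards the sampler's -y. Point 79 mm above the bench. The vial rack begins 23 mm behind this face; vials reach 88 mm, its carrying bar 94 mm above the bench.
- button_home (a point): Point fixed on the sampler where button_top (button up) will be when the carriage is at its end stop.
- rack (a joint): How far the white vial rack has been lifted out of the carriage's lipped bed, in m (0 = seated). Rack 104 x 130 x 26 mm (x, y, z), about 0.35 kg, with 17 amber vials and a white carrying bar; its underside is 48 mm above the bench and its centre 105 mm from the button's centre towards -y. It only rides along.
- solvent: Clear 185 mm tall bottle, 86 mm across, with blue cap, standing behind the sampler, 135 to 150 mm from the rods' centre line, on the tower's side of the rack. Origin at the centre of its foot. Bystander.
- beaker: Glass beaker 68 mm across, 90 mm high, standing behind the sampler's outer end. Origin at the centre of its foot. Bystander.
- hs_vial: Clear headspace vial 23 mm across, 75 mm high, aluminium cap, standing in front of the sampler, about 115 mm from the rods' centre line. Origin at the centre of its foot. Bystander.
- std_jar: Amber jar 42 mm across, 65 mm high, white cap, standing behind the sampler, about 115 mm from the rods' centre line. Origin at the centre of its foot. Bystander.
- cap_box: White open box 75 x 95 x 32 mm with one divider, in front of the sampler. Origin at the centre of its underside. Bystander.
- driver: Screwdriver 170 mm long with black handle, lying on the bench across the sampler's outer end. Bystander.
- spare_rack: Small grey rack 54 x 104 x 24 mm with four clear vials, behind the sampler. Origin at the centre of its underside. Bystander.

How it is judged (in metres and radians):
On the way, in this order (a step that is already met when the one before it is completed fails the run):
1. the fingers press the release button down while the carriage is still near its outer end (value of joint button above 0.0045 m and value of joint carriage below 0.07 m and contact force between the fingers and anything else above 1 N), for 0.1 s.
2. the carriage reaches its end stop with the button still held down (value of joint button above 0.003 m and value of joint carriage above 0.127 m), for 0.05 s.
At the end, for the whole second after the job is handed in: The carriage rests within 3 mm of its end stop at the bumpers, the button has sprung back up (less than 1.2 mm down) so that the carriage is locked, and the vial rack is seated in its bed (raised less than 4 mm) (value of joint carriage above 0.127 m and value of joint button below 0.0012 m and velocity of joint carriage between -0.005 and 0.005 m/s and value of joint rack below 0.004 m); the robot touches nothing.
It fails at once if the button is let go with the carriage part-way along its rods (value of joint button below 0.002 m and value of joint carriage between 0.07 and 0.12 m).
It fails at once if the vial rack is lifted out of its bed (over 8 mm) (value of joint rack above 0.008 m).
It fails at once if a bystander on the bench is moved by more than 20 mm or knocked over (distance of any of solvent, beaker, hs_vial, std_jar, cap_box, driver, spare_rack from where it was at the start of the episode above 0.02 m or angle between any of solvent, beaker, hs_vial, std_jar's own z axis and vertical above 0.5 rad).
It also fails if it takes over 32 s, if anything falls off the work surface, if the arm or the gripper's body presses on something with over 40 N, if the wrist force passes 120 N, or if a joint passes its speed limit or range.

## Working session

There is one attempt and no reset: what is moved stays moved. The work goes in short steps, Python scripts to look and compute and a shell command to move; the robot and the scene stay as the last step left them, time stands still between calls to the robot, and variables do not carry over. Pictures are saved under pics/ and viewed, at most 10 in all, crops included, and the job is handed in when it is done.

```bash
mkdir -p pics
cat > h.py <<'E'
import numpy as np, cv2
from rig import env, get_image, job, spotter
def world(p,xy,d=None,r=2):
    c,w=xy; c=int(round(c)); w=int(round(w))
    if d is None:
        a=p["depth"][w-r:w+r+1,c-r:c+r+1]; a=a[a>0]; d=np.median(a) if a.size else np.nan
    K=p["intrinsics"]; x=(xy[0]-K[0,2])/K[0,0]*d; y=(xy[1]-K[1,2])/K[1,1]*d
    return (np.linalg.inv(p["view"])@[x,-y,-d,1])[:3]
def pix(p,P):
    q=p["view"]@[*P,1]; K=p["intrinsics"]
    return K[0,0]*q[0]/-q[2]+K[0,2], K[1,1]*-q[1]/-q[2]+K[1,2]
E
python3 - <<'E'
from h import *
np.set_printoptions(precision=4,suppress=True)
o=env.observe(); print(o["time_s"],o["position"],o["tool_rot"],o["grip_width"],env.pinch_z)
for n in("top","side"):
    p=get_image(n); cv2.imwrite(f"pics/{n}0.png",p["image"])
    for l in("button_top","push_tab","rack","sampler","hs_vial","std_jar","solvent","beaker","driver","cap_box"):
        b=spotter.boxes_of(l,p)
        for k in b[:2]: print(n,l,k["p"],k["xy"],world(p,k["xy"]))
E
```

```text
0.0 [ 0.2105 -0.5081  0.4041] [[ 0.9238  0.3828 -0.0003]
 [ 0.3828 -0.9238  0.0015]
 [ 0.0003 -0.0015 -1.    ]] 0.085422294749668 0.1547
top button_top 0.6 [268.8, 203.4] [0.5516 0.0645 0.0676]
top button_top 0.16 [316.1, 209.1] [ 0.5339 -0.04    0.0881]
top push_tab 0.67 [302.6, 210.8] [ 0.5323 -0.0112  0.0751]
top rack 0.78 [316.2, 209.4] [ 0.5332 -0.0402  0.088 ]
top sampler 0.8 [368.8, 208.8] [ 0.5396 -0.1715  0.0366]
top sampler 0.74 [323.3, 157.6] [ 0.6689 -0.0718  0.0233]
top std_jar 0.59 [278.6, 159.5] [0.655  0.0394 0.0649]
top std_jar 0.38 [382.3, 149.6] [ 0.6564 -0.1839  0.132 ]
top solvent 0.61 [384.6, 148.0] [ 0.6577 -0.1867  0.1399]
top solvent 0.42 [317.2, 210.6] [ 0.5301 -0.0419  0.0913]
top beaker 0.68 [229.5, 142.9] [0.7142 0.1572 0.0074]
top driver 0.92 [225.3, 224.8] [0.5089 0.1668 0.0243]
top cap_box 0.83 [340.3, 266.8] [ 0.4066 -0.1022  0.0116]
top cap_box 0.52 [269.4, 209.2] [0.538  0.0635 0.0694]
side button_top 0.49 [287.0, 199.6] [0.5347 0.0646 0.0687]
side button_top 0.35 [192.6, 204.2] [0.6682 0.1762 0.0768]
side push_tab 0.6 [300.9, 189.4] [0.5179 0.042  0.0843]
side rack 0.62 [311.2, 176.1] [ 0.5203 -0.0108  0.0862]
side rack 0.34 [237.1, 194.9] [0.6487 0.0611 0.0397]
side sampler 0.76 [332.4, 167.6] [ 0.4991 -0.0709  0.083 ]
side hs_vial 0.86 [347.8, 219.5] [0.4271 0.0238 0.0375]
side std_jar 0.61 [239.6, 196.0] [0.6451 0.0575 0.0362]
side solvent 0.87 [283.7, 130.5] [ 0.6598 -0.164   0.0957]
side beaker 0.75 [190.8, 205.5] [0.6717 0.1774 0.0735]
side driver 0.61 [311.7, 175.1] [ 0.5289 -0.035   0.0741]
side driver 0.58 [271.1, 262.0] [0.5055 0.1774 0.0158]
side cap_box 0.91 [376.7, 199.2] [ 0.4049 -0.0991  0.0209]
```

```bash
python3 - <<'E'
import cv2,numpy as np
a=cv2.imread("pics/top0.png")[120:290,195:415]; cv2.imwrite("pics/topc.png",cv2.resize(a,None,fx=3.5,fy=3.5,interpolation=3))
E
python3 - <<'E'
from h import *
p=get_image("top"); d=p["depth"]; K=p["intrinsics"]
v,u=np.mgrid[0:384,0:512]; X=np.stack([(u-K[0,2])/K[0,0]*d,-(v-K[1,2])/K[1,1]*d,-d,np.ones_like(d)],-1)@np.linalg.inv(p["view"]).T
X=X[...,:3]; z=X[...,2]
# base top z~18, 
m=((abs(z-.018)<.005)&(d>0)).astype(np.uint8); n,l,s,c=cv2.connectedComponentsWithStats(m); print(s[1:][s[1:,4]>150])
# points with z in 55..75 near button; tab
near=(np.hypot(X[...,0]-.54,X[...,1]-.065)<.06)&(d>0)
for lo,hi in((.056,.063),(.065,.072),(.082,.095)):
    q=X[near&(z>lo)&(z<hi)]; 
    if len(q): print(lo,len(q),q.mean(0),cv2.minAreaRect(q[:,:2].astype(np.float32)*1000))
q=X[(d>0)&(z>.012)&(z<.025)&(abs(X[...,0]-.54)<.12)&(X[...,1]<.27)&(X[...,1]>-.27)]
print(cv2.minAreaRect(q[:,:2].astype(np.float32)*1000))
E
```

```text
[[ 154   49  103    9  202]
 [ 500   66   12   37  154]
 [ 222  176   11   70  256]
 [ 245  179  169   14  844]
 [ 349  196   59   14  686]
 [ 349  216   62   15  769]
 [ 243  225  198   23 1534]]
0.056 341 [0.54023676 0.06674684 0.05934564] ((543.4185180664062, 54.54758834838867), (69.35501098632812, 62.97210693359375), 89.0682373046875)
0.065 232 [0.54001502 0.05165507 0.06875365] ((533.9921875, 41.184295654296875), (73.95811462402344, 66.81088256835938), 7.695243835449219)
0.082 79 [0.54173336 0.03463744 0.08884708] ((540.6653442382812, 24.68563461303711), (35.944278717041016, 48.027225494384766), 88.471435546875)
((540.9517211914062, -47.28599548339844), (445.33331298828125, 238.2245330810547), 89.77668762207031)
```

View pics/topc.png

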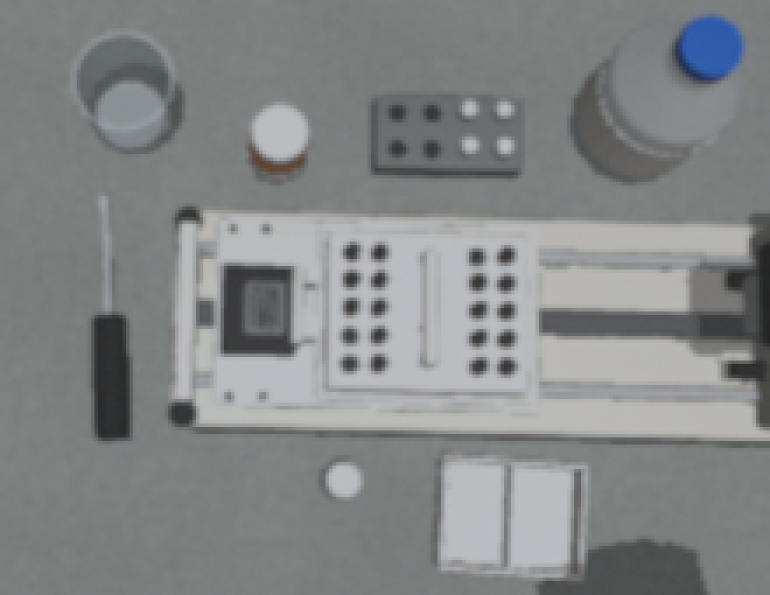

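The top view shows the sampler lying along −y (image right), the button at crop (265,307), i.e. image (270.7,207.7), with the tab to its right. There is a slight yaw of 1–2°, which I'll fit next.

Run:
```python
from h import *
np.set_printoptions(precision=4,suppress=True)
p=get_image("top"); d=p["depth"]; K=p["intrinsics"]
v,u=np.mgrid[0:384,0:512]; X=(np.stack([(u-K[0,2])/K[0,0]*d,-(v-K[1,2])/K[1,1]*d,-d,np.ones_like(d)],-1)@np.linalg.inv(p["view"]).T)[...,:3]
z=X[...,2]; base=(abs(z-.018)<.006)&(d>0)
for nm,rows in(("front",slice(215,260)),("back",slice(165,195))):
    P=[]
    for c in range(262,400):
        r=np.where(base[rows,c])[0]
        if len(r): P.append(X[rows,c][r[-1] if nm=="front" else r[0]])
    P=np.array(P); f=np.polyfit(P[:,1],P[:,0],1)
    e=abs(P[:,0]-np.polyval(f,P[:,1])); g=e<.004; f=np.polyfit(P[g,1],P[g,0],1); print(nm,f,np.degrees(np.arctan(f[0])),g.sum())
# button: grid of height around
bt=world(p,(270.7,207.7),r=1); print("button",bt)
for c in range(258,288,1): print(c,X[207,c].round(4), end=" ; ")
print()
for r in range(192,224): print(r,X[r,270].round(4),p["image"][r,270].mean().round(), end=" ; ")
```

```text
front [0.0467 0.4638] 2.67459456888864 113
back [0.0125 0.6389] 0.7170512271154967 6
button [0.5416 0.0604 0.0679]
258 [0.5453 0.0892 0.0566] ; 259 [0.5447 0.0869 0.0609] ; 260 [0.5449 0.0846 0.0592] ; 261 [0.5449 0.0823 0.0585] ; 262 [0.5448 0.08   0.0595] ; 263 [0.5447 0.0777 0.0597] ; 264 [0.5441 0.0755 0.0637] ; 265 [0.5432 0.0733 0.0692] ; 266 [0.5433 0.0711 0.0685] ; 267 [0.5433 0.0688 0.0684] ; 268 [0.5436 0.0664 0.0661] ; 269 [0.5426 0.0644 0.0727] ; 270 [0.5433 0.0619 0.0672] ; 271 [0.5427 0.0598 0.0713] ; 272 [0.5438 0.0572 0.0631] ; 273 [0.5433 0.0551 0.0668] ; 274 [0.5432 0.0528 0.067 ] ; 275 [0.5429 0.0506 0.0688] ; 276 [0.5429 0.0483 0.0687] ; 277 [0.5444 0.0456 0.0583] ; 278 [0.544  0.0434 0.0608] ; 279 [0.5395 0.0427 0.0913] ; 280 [0.5398 0.0404 0.0896] ; 281 [0.5398 0.0381 0.0891] ; 282 [0.5454 0.0336 0.0499] ; 283 [0.5456 0.0311 0.0478] ; 284 [0.5454 0.0289 0.0489] ; 285 [0.5459 0.0263 0.0455] ; 286 [0.5451 0.0244 0.051 ] ; 287 [0.5451 0.022  0.0506] ; 
192 [0.5814 0.0606 0.0486] 188.0 ; 193 [0.5793 0.0606 0.0471] 187.0 ; 194 [0.5764 0.0607 0.05  ] 180.0 ; 195 [0.57
[... 282 characters left out ...]
8 0.0683] 95.0 ; 204 [0.5502 0.0618 0.0673] 97.0 ; 205 [0.5479 0.0618 0.0676] 94.0 ; 206 [0.5449 0.062  0.0722] 93.0 ; 207 [0.5433 0.0619 0.0672] 92.0 ; 208 [0.5409 0.062  0.0681] 89.0 ; 209 [0.5383 0.0621 0.0704] 81.0 ; 210 [0.5364 0.0621 0.0677] 76.0 ; 211 [0.5337 0.0622 0.0705] 80.0 ; 212 [0.5315 0.0622 0.0699] 87.0 ; 213 [0.5293 0.0623 0.0695] 97.0 ; 214 [0.5272 0.0623 0.068 ] 108.0 ; 215 [0.5248 0.0624 0.0688] 92.0 ; 216 [0.5234 0.0622 0.062 ] 68.0 ; 217 [0.5216 0.0621 0.0574] 61.0 ; 218 [0.5192 0.0622 0.0589] 62.0 ; 219 [0.5167 0.0623 0.0599] 61.0 ; 220 [0.5144 0.0624 0.0608] 75.0 ; 221 [0.5123 0.0623 0.0588] 133.0 ; 222 [0.5113 0.062  0.0465] 182.0 ; 223 [0.5091 0.0621 0.046 ] 190.0 ;
```

```bash
python3 -m creep '0 0 -5 8.9 -11 0 0;0 0 -5 8.9 -11 0 0;0 0 -5 8.9 -11 0 0;0 0 -5 8.9 -11 0 0;0 0 -5 8.9 -11 0 0;0 0 -5 8.9 -11 0 0;0 0 -5 8.9 -11 0 0;0 0 -5 8.9 -11 0 0;0 0 -5 8.9 -11 0 0;0 0 -8.2 17.5 -13.45 0 0;0 0 -8.2 17.5 -13.45 0 0;0 0 -8.2 17.5 -13.45 0 0'; python3 -c "
from h import *
o=env.observe();print(o['position'],o['tool_rot'],o['grip_width'],o['ft_force'])"
```

```text
time_s: 2.4
position: [0.4496, -0.006, 0.4051]
tool_rot: [[0.027, 1.0, 0.001], [1.0, -0.027, -0.0], [-0.0, 0.001, -1.0]]
ft_force: [0.1, -2.0, 0.0]
grip_width: -0.0004
gripper_force: 0.0
[ 0.44956469 -0.00595307  0.40505197] [[ 2.66518144e-02  9.99644251e-01  1.02532286e-03]
 [ 9.99644685e-01 -2.66513567e-02 -4.57447204e-04]
 [-4.29958222e-04  1.03715035e-03 -9.99999370e-01]] -0.0003863642185803695 [ 0.13621584 -2.0098051   0.01881054]
```

```bash
python3 -m creep '0 0 0 2.48 3 2.67 0;0 0 0 2.48 3 2.67 0;0 0 0 2.48 3 2.67 0;0 0 0 2.48 3 2.67 0;0 0 0 2.48 3 2.67 0;0 0 0 2.48 3 2.67 0'
python3 - <<'E'
from h import *
np.set_printoptions(precision=4,suppress=True)
for n in("wrist","top"):
    p=get_image(n); cv2.imwrite(f"pics/{n}1.png",p["image"])
    for l in("button_top","push_tab","std_jar"):
        for k in spotter.boxes_of(l,p)[:2]: print(n,l,k["p"],k["xy"],world(p,k["xy"]))
    if n=="wrist":
        print("predicted button/tip px",pix(p,(.5415,.061,.069)),pix(p,env.observe()["position"]+.173*env.observe()["tool_rot"][:,2]))
        np.savez("w1.npz",**{k:p[k] for k in("image","depth","intrinsics","view")})
print(env.observe()["position"],env.observe()["ft_force"])
E
```

```text
time_s: 3.0
position: [0.5404, 0.063, 0.3256]
tool_rot: [[0.034, 0.999, 0.001], [0.999, -0.034, -0.0], [-0.0, 0.001, -1.0]]
ft_force: [0.7, 0.0, 0.2]
grip_width: 0.0002
gripper_force: 0.0
wrist button_top 0.89 [255.0, 196.6] [0.5424 0.0636 0.0691]
wrist button_top 0.34 [258.5, 203.1] [0.545  0.0581 0.0693]
wrist push_tab 0.63 [253.1, 204.7] [0.5407 0.057  0.0694]
wrist std_jar 0.78 [388.5, 197.3] [0.6494 0.058  0.0651]
predicted button/tip px (np.float64(253.982783817746), np.float64(199.69501816062422)) (np.float64(253.34211691296218), np.float64(248.54626026544312))
top push_tab 0.96 [329.7, 214.7] [ 0.522  -0.0715  0.0784]
[0.5407 0.0633 0.325 ] [ 0.1246  0.628  -0.1847]
```

View pics/wrist1.png

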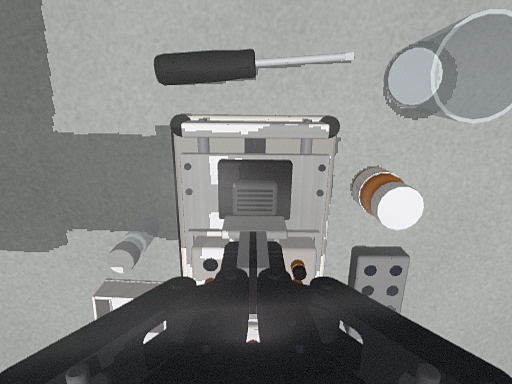

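The wrist view shows the button at about (255,198), the tab at rows 216–237, and the sampler square to the tool. It agrees with my estimate, so I'm descending, with the pads 3–4 mm short of the tab.

```bash
python3 -m creep '0 0 0 -0.14 0.05 1 0;0 0 0 -0.14 0.05 2 0;0 0 0 -0.14 0.05 2.5 0;0 0 0 -0.14 0.05 2.5 0;0 0 0 -0.14 0.05 2.5 0;0 0 0 -0.14 0.05 2.5 0'
python3 - <<'E'
from h import *
np.set_printoptions(precision=4,suppress=True)
p=get_image("side"); a=p["image"][130:260,220:390]; cv2.imwrite("pics/side2.png",cv2.resize(a,None,fx=4,fy=4,interpolation=3))
o=env.observe();print(o["position"],o["ft_force"])
E
```

```text
time_s: 4.0
position: [0.5424, 0.0593, 0.2508]
tool_rot: [[0.033, 0.999, 0.002], [0.999, -0.033, -0.0], [-0.0, 0.002, -1.0]]
ft_force: [0.3, -0.1, 0.0]
grip_width: -0.0001
gripper_force: 0.0
[0.5424 0.0593 0.2508] [-0.2007  0.361  -0.452 ]
```

View pics/side2.png

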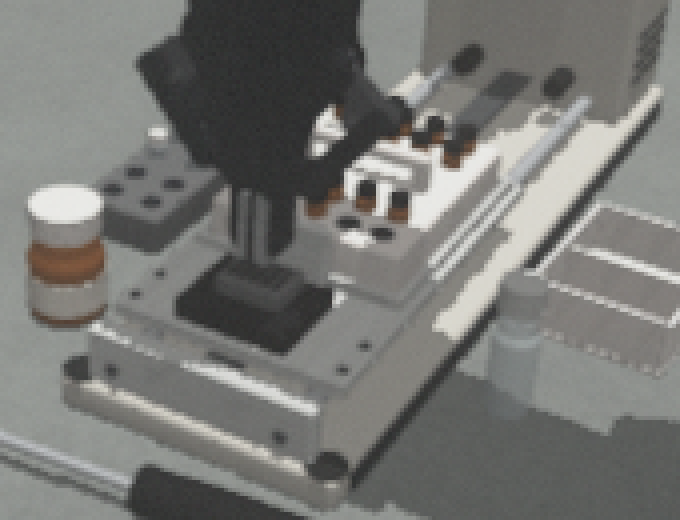

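The fingertips stand just above the button (crop ~(262,268)) and clear of the tab. Now I'll press.

```bash
python3 -m creep '0 0 0 0 0 0.15 0;0 0 0 0 0 0.3 0;0 0 0 0 0 0.38 0;0 0 0 0 0 0.44 0;0 0 0 0 0 0.44 0;0 0 0 0 0 0.44 0'; python3 -c "
from h import *
print(env.observe()['position'],env.observe()['ft_force'])"
```

```text
time_s: 4.65
position: [0.5423, 0.0593, 0.2366]
tool_rot: [[0.033, 0.999, 0.001], [0.999, -0.033, -0.0], [-0.0, 0.001, -1.0]]
ft_force: [1.1, 0.5, 3.6]
grip_width: -0.0002
gripper_force: 1.6
[0.5423384  0.05928515 0.23662086] [1.13360498 0.49887811 3.56501235]
```

```bash
python3 -m creep '0 0 0 0 0 0.05 0;0 0 0 0 0 0.08 0;0 0 0 0 0 0.08 0;0 0 0 0 0 0.08 0'; python3 -c "
from h import *
print(env.observe()['position'],env.observe()['ft_force'])"
```

```text
time_s: 5.05
position: [0.5423, 0.0593, 0.2353]
tool_rot: [[0.033, 0.999, 0.002], [0.999, -0.033, -0.0], [-0.0, 0.002, -1.0]]
ft_force: [-1.4, -0.7, 14.4]
grip_width: -0.0003
gripper_force: 7.1
[0.54225275 0.05933783 0.23529857] [-1.38156762 -0.65285813 14.39995879]
```

```bash
python3 -m creep '0 0 0 -0.06 0 0 0;0 0 0 -0.12 0 0 0;0 0 0 -0.2 0 0 0;0 0 0 -0.3 0 0 0;0 0 0 -0.4 0 0 0;0 0 0 -0.55 0 0 0;0 0 0 -0.7 0 0 0;0 0 0 -0.85 0 0 0;0 0 0 -1 0 0 0;0 0 0 -1 0 0 0'
python3 - <<'E'
from h import *
np.set_printoptions(precision=4,suppress=True)
o=env.observe();print(o["position"],o["ft_force"])
p=get_image("side"); a=p["image"][110:260,220:400]; cv2.imwrite("pics/side3.png",cv2.resize(a,None,fx=4,fy=4,interpolation=3))
E
```

```text
time_s: 6.05
position: [0.5411, 0.0289, 0.2353]
tool_rot: [[0.033, 0.999, 0.001], [0.999, -0.033, -0.001], [-0.001, 0.001, -1.0]]
ft_force: [-3.4, -1.1, 16.1]
grip_width: 0.0002
gripper_force: 7.6
[0.5411 0.0289 0.2353] [-3.4401 -1.1304 16.1073]
```

View pics/side3.png

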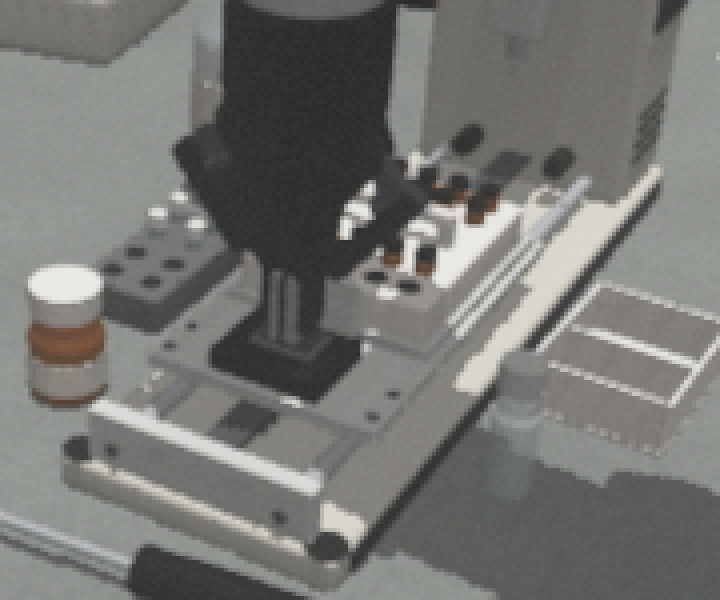

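The carriage slides with the button down and the gap to the end bar has opened. I'm continuing.

```bash
python3 -m creep '0 0 0 -0.12 -0.01 0 0;0 0 0 -0.3 -0.01 0 0;0 0 0 -0.5 -0.02 0 0;0 0 0 -0.7 -0.02 0 0;0 0 0 -0.9 -0.03 0 0;0 0 0 -1.1 -0.03 0 0;0 0 0 -1.3 -0.04 0 0;0 0 0 -1.5 -0.04 0 0;0 0 0 -1.6 -0.04 0 0;0 0 0 -1.7 -0.04 0 0;0 0 0 -1.7 -0.04 0 0'
python3 - <<'E'
from h import *
np.set_printoptions(precision=4,suppress=True)
p=get_image("wrist"); o=env.observe();print(o["position"],o["ft_force"])
for l in("button_top","push_tab"):
    for k in spotter.boxes_of(l,p)[:1]: print(l,k["p"],k["xy"],world(p,k["xy"]))
E
```

```text
time_s: 7.2
position: [0.5385, -0.022, 0.2353]
tool_rot: [[0.033, 0.999, 0.002], [0.999, -0.033, -0.001], [-0.001, 0.002, -1.0]]
ft_force: [-0.4, -2.1, 13.2]
grip_width: 0.0001
gripper_force: 6.8
[ 0.5385 -0.0219  0.2353] [-0.928  -1.1417 13.2741]
button_top 0.9 [247.3, 227.0] [ 0.5363 -0.01    0.0618]
push_tab 0.56 [247.6, 220.3] [ 0.5365 -0.007   0.0602]
```

```bash
python3 -m creep '0 0 0 -0.08 0 0 0;0 0 0 -0.16 0 0 0;0 0 0 -0.24 0 0 0;0 0 0 -0.32 -0.01 0 0;0 0 0 -0.4 -0.01 0 0;0 0 0 -0.48 -0.01 0 0;0 0 0 -0.56 -0.01 0 0;0 0 0 -0.64 -0.01 0 0;0 0 0 -0.64 -0.01 0 0'
python3 - <<'E'
from h import *
np.set_printoptions(precision=4,suppress=True)
p=get_image("top"); o=env.observe();print(o["position"],o["ft_force"])
a=p["image"][160:250,220:400]; cv2.imwrite("pics/top4.png",cv2.resize(a,None,fx=4,fy=4,interpolation=3))
E
```

```text
time_s: 8.25
position: [0.5376, -0.0411, 0.2353]
tool_rot: [[0.033, 0.999, 0.002], [0.999, -0.033, -0.001], [-0.001, 0.003, -1.0]]
ft_force: [-1.0, -1.1, 14.1]
grip_width: 0.0001
gripper_force: 6.7
[ 0.5376 -0.041   0.2353] [-0.7097 -0.4962 13.8709]
```

View pics/top4.png

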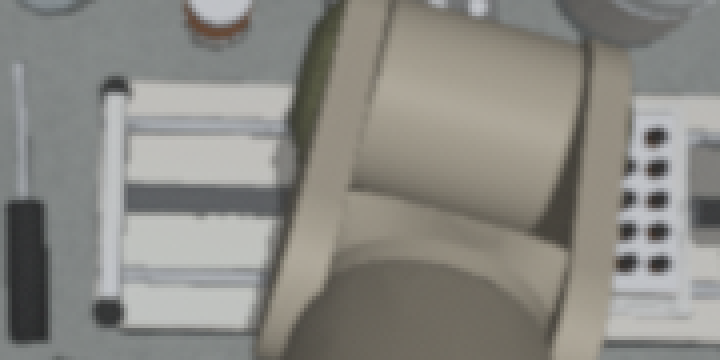

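The top view shows the rack's leading end at about x=685, with some gap still left to the tower. I'm continuing slowly and watching the force.

```bash
python3 -m creep '0 0 0 -0.06 0 0 0;0 0 0 -0.12 0 0 0;0 0 0 -0.18 0 0 0;0 0 0 -0.24 0 0 0;0 0 0 -0.3 0 0 0;0 0 0 -0.36 0 0 0;0 0 0 -0.36 0 0 0'; python3 -m creep '0 0 0 -0.06 0 0 0;0 0 0 -0.12 0 0 0;0 0 0 -0.18 0 0 0;0 0 0 -0.18 0 0 0'
```

```text
time_s: 9.0
position: [0.5372, -0.0518, 0.2353]
tool_rot: [[0.033, 0.999, 0.002], [0.999, -0.033, -0.001], [-0.001, 0.002, -1.0]]
ft_force: [-0.8, 0.4, 13.7]
grip_width: 0.0
gripper_force: 6.9
time_s: 9.4
position: [0.537, -0.0571, 0.2353]
tool_rot: [[0.033, 0.999, 0.002], [0.999, -0.033, -0.001], [-0.001, 0.002, -1.0]]
ft_force: [-1.7, 0.2, 14.5]
grip_width: -0.0002
gripper_force: 7.0
```

```bash
python3 -m creep '0 0 0 -0.06 0 0 0;0 0 0 -0.12 0 0 0;0 0 0 -0.18 0 0 0;0 0 0 -0.18 0 0 0';  python3 -m creep '0 0 0 -0.06 0 0 0;0 0 0 -0.12 0 0 0;0 0 0 -0.18 0 0 0;0 0 0 -0.18 0 0 0'
python3 - <<'E'
from h import *
np.set_printoptions(precision=4,suppress=True)
p=get_image("wrist"); cv2.imwrite("pics/w5.png",p["image"])
q=get_image("side"); cv2.imwrite("pics/s5.png",cv2.resize(q["image"][80:230,230:400],None,fx=4,fy=4,interpolation=3))
for l in("button_top","push_tab"):
    for k in spotter.boxes_of(l,p)[:1]: print(l,k["p"],k["xy"],world(p,k["xy"]))
E
```

```text
time_s: 9.8
position: [0.5368, -0.0625, 0.2353]
tool_rot: [[0.033, 0.999, 0.002], [0.999, -0.033, -0.001], [-0.001, 0.002, -1.0]]
ft_force: [-1.6, -0.0, 14.2]
grip_width: -0.0001
gripper_force: 7.0
time_s: 10.2
position: [0.5366, -0.0679, 0.2353]
tool_rot: [[0.033, 0.999, 0.002], [0.999, -0.033, -0.001], [-0.001, 0.002, -1.0]]
ft_force: [-1.4, -1.2, 14.4]
grip_width: 0.0001
gripper_force: 7.1
button_top 0.73 [247.5, 227.7] [ 0.5343 -0.0564  0.0616]
push_tab 0.76 [248.5, 222.6] [ 0.535  -0.0537  0.0614]
```

View pics/s5.png

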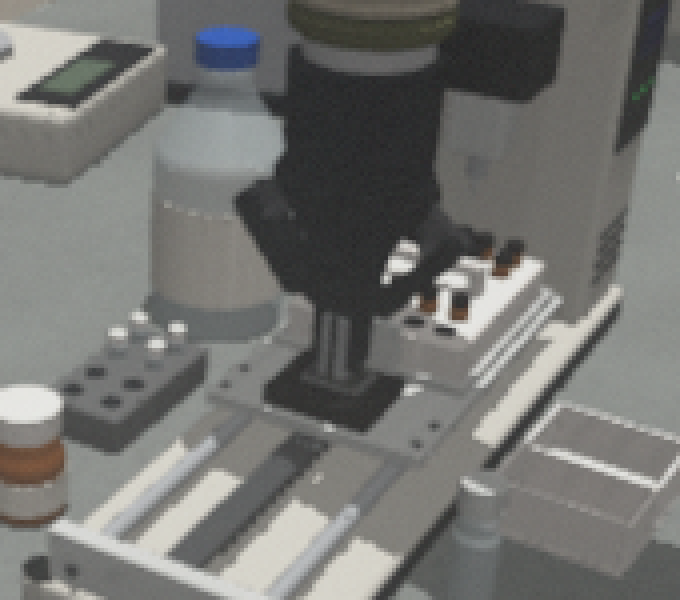

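The side view shows the rack nearly at the tower, fingers still on the depressed button, and bystanders untouched. I'm continuing to the stop.

```bash
python3 -m creep '0 0 0 -0.06 0 0 0;0 0 0 -0.12 0 0 0;0 0 0 -0.12 0 0 0';  python3 -m creep '0 0 0 -0.06 0 0 0;0 0 0 -0.12 0 0 0;0 0 0 -0.12 0 0 0'
```

```text
time_s: 10.7
position: [0.5364, -0.0703, 0.2353]
tool_rot: [[0.033, 0.999, 0.002], [0.999, -0.033, 0.002], [0.003, 0.002, -1.0]]
ft_force: [-0.3, 9.8, 15.5]
grip_width: -0.0003
gripper_force: 7.6
time_s: 11.0
position: [0.5363, -0.0738, 0.2352]
tool_rot: [[0.033, 0.999, 0.002], [0.999, -0.033, 0.003], [0.003, 0.002, -1.0]]
ft_force: [-0.2, 10.1, 15.4]
grip_width: -0.0003
gripper_force: 7.6
```

```bash
python3 -m creep '0 0 0 -0.04 0 0 0;0 0 0 -0.08 0 0 0;0 0 0 -0.08 0 0 0'; python3 -m creep '0 0 0 -0.04 0 0 0;0 0 0 -0.08 0 0 0;0 0 0 -0.08 0 0 0'
```

```text
time_s: 11.3
position: [0.5362, -0.075, 0.2352]
tool_rot: [[0.033, 0.999, 0.002], [0.999, -0.033, 0.006], [0.006, 0.002, -1.0]]
ft_force: [1.8, 19.3, 16.9]
grip_width: 0.0
gripper_force: 12.3
time_s: 11.6
position: [0.5362, -0.0757, 0.2352]
tool_rot: [[0.033, 0.999, 0.002], [0.999, -0.033, 0.009], [0.01, 0.002, -1.0]]
ft_force: [4.0, 34.1, 18.4]
grip_width: 0.0
gripper_force: 19.0
```

Tab contact is firm against the end stop at 34 N. I'll ease the push, then lift straight up.

```bash
python3 -m creep '0 0 0 0.05 0 0 0;0 0 0 0.05 0 0 0;0 0 0 0.05 0 -0.2 0;0 0 0 0.05 0 -0.4 0;0 0 0 0.1 0 -0.7 0;0 0 0 0.15 0 -1.2 0;0 0 0 0.15 0 -2.5 0;0 0 0 0.15 0 -3 0;0 0 0 0.15 0 -3 0;0 0 0 0.15 0 -3 0'
python3 - <<'E'
from h import *
np.set_printoptions(precision=4,suppress=True)
p=get_image("wrist"); cv2.imwrite("pics/w6.png",p["image"])
for l in("button_top","push_tab"):
    for k in spotter.boxes_of(l,p)[:1]: print(l,k["p"],k["xy"],world(p,k["xy"]))
E
```

```text
time_s: 12.6
position: [0.5359, -0.0752, 0.3231]
tool_rot: [[0.033, 0.999, -0.002], [0.999, -0.033, 0.001], [0.0, -0.002, -1.0]]
ft_force: [-0.9, 0.5, -0.5]
grip_width: -0.0
gripper_force: 0.0
button_top 0.93 [256.0, 185.7] [ 0.5382 -0.0647  0.0691]
push_tab 0.8 [252.5, 198.8] [ 0.5352 -0.0752  0.0693]
```

View pics/w6.png

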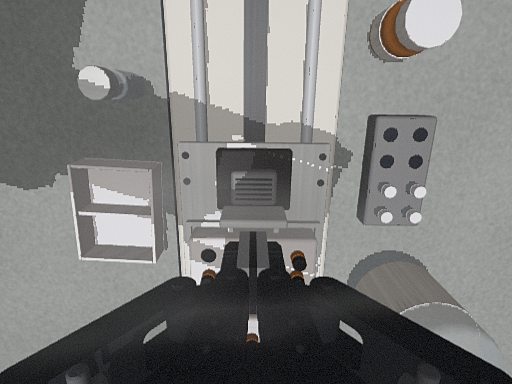

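The button is back up (z = 0.069 m) at (256,186), and the carriage has moved about 128 mm to the stop. The robot is clear, so I'm handing in.

```bash
python3 -c "
from rig import job
print(job.close_job())"
```

```text
the job is handed in; nothing more can be done
None
```

I pushed the carriage to its end stop with the button held down, then let go; the button sprang back up (69 mm above the bench), the rack stayed seated, the bystanders I could see had not been disturbed, and the job is handed in at about 13 s, though no verdict was returned.

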